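Tighten the amber bottle's cap until the torque wrench clicks

TASK

Two medicine bottles stand clamped in capping stands, each with a blue-handled click wrench already seated on its cap. Turn the wrench on the amber glass bottle clockwise (seen from above) until the cap is tight and the handle breaks over with a click, stop at once without driving the handle on past the click, then let go so that the handle springs back, leaving the cap tight. Leave the wrench on the white bottle where it is.

Things in the scene. Friction and masses are not known exactly. Their poses are not given: they have to be found in the camera images.
- amber_grip (a point): Middle of the blue handle of the wrench on the AMBER bottle, 125 mm up: a level bar with a yellow end, 22 mm wide, 26 tall, 115 long, to pinch across from above. +x points along it to the turning axis, 160 mm away; z up. It starts on the robot's side of the bottle and circles clockwise seen from above: about 4 N here till the cap is tight, 11 N at the click, then falling to 5 N within 0.2 rad.
- amber_axis (a point): Vertical turning axis of that wrench and cap, at the handle's height (125 mm), in the steel socket (48 mm across; the wrench's head tops it at 140 mm) over the bottle. The bottle is amber glass, 70 mm across, its shoulder seen round the socket, clamped on a grey 130 x 110 mm base plate that is bolted down.
- amber_cap (a joint): Turn of the amber bottle's cap, rad, growing clockwise seen from above (tightening); at 1.0 it is tight and stops dead. Starts between 0.1 and 0.6. Stiff (0.6 N m): stays where it is left, and can be undone by turning back.
- amber_wrench (a joint): Break-over of the amber wrench's handle against its socket, same axis, rad, growing clockwise; it adds to the cap's turn. 0 until the torque reaches 1.8 N m (the click), then it gives way easily, and springs back to 0 when let go. 0.1 to 0.2 is clearly clicked; above 0.30 it is driven too far.
- white_grip (a point): The same point on the look-alike wrench on the WHITE plastic bottle with a green label, the one to be left alone; same sizes and axes. The two stands may have changed places.

How it is judged:
By the outcome, as a careful person would: the job done as asked, in the order asked, and still so for the second after the job is handed in, with the robot touching nothing.
It also fails if it takes over 42 s, if anything falls off the work surface, if the arm or the gripper's body presses on something with over 40 N, if the wrist force passes 120 N, or if a joint passes its speed limit or range.

ROBOT

A 7-joint arm with a two-finger parallel gripper is mounted at the origin on the work surface. World frame = base frame: x ahead of the robot, y to its left, z up, the work surface at z = 0. Lengths are in m, angles in degrees, forces in N, time in s.
With the tool pointing down it reaches from about 0.35 to 0.775 m from the base axis. Payload 3.1 kg.
Tool frame: the origin (TCP) lies on the centre line of the jaws, within the pads' length; the fingertips stand 17 mm ahead of it and the grasp point (between the pads) lies 2 mm behind it (robot.tip_reach is the distance from the TCP to the fingertips, in m); z points along the fingers, y is the direction in which the jaws open and shut (so a half turn about z gives the same grasp; the last joint's range is limited). The gripper opens to 85 mm and grips with 20 to 120 N. Pads are 22 mm wide; open, the fingers measure 114 mm over their backs; the gripper's body (76 mm by 85 mm) begins 54 mm behind the grasp point. The pads swing forward as they close: fully open they stand 13 mm farther back than shut.
Start: joints at [63.444, 17.813, 0.802, 86.603, -0.252, 75.585, -1.558], TCP at [0.225, -0.502, 0.248] pointing down, gripper open.
Joint ranges: [-154.91, 154.91], [-16.99, 109.72], [-72.82, 74.43], [7.12, 147.25], [-82.49, 262.49], [11.32, 116.49], [-174.64, 174.64]. Speed limits (degrees/s): [159.86, 159.86, 180, 180, 180, 180, 180].

INTERFACE

Orientations are given as [roll, pitch, yaw] about the fixed x, y, z axes, in that order (R = Rz(yaw) Ry(pitch) Rx(roll)).
In Python, from station import robot, fingers, vision, workorder, recognise gives the robot as it stands. Calls block until the motion is done:
- robot.move_to(position, orientation): joint-space move of the TCP to a pose.
- robot.line_to(position, orientation=None, velocity=0.15, f_stop=None): straight line of the TCP; orientation=None keeps the orientation; velocity is the mean speed in m/s. With f_stop (N) it stops when the force on the tool has changed by that much, and returns True; else False.
- robot.move_j(angles): joint-space move.
- fingers.gripper_to(opening, force=None): opening from 0.0 (shut) to 1.0 (fully open); force is the grip in N (None keeps the last); returns when the fingers have stopped.
- robot.pause(seconds).
- robot.inverse_kinematics(position, orientation): joint angles nearest the present ones, or None.
- vision.grab_frame(name): name is "side" or "top" or "wrist"; returns the picture (400x640x3 uint8, red, green, blue); there is no depth.
- vision.calibration(name): a dict with "mtx" (3x3 intrinsics, pixels), "k1" (the pictures are not rectified: a ray, as slopes to the right and down, at radius r is drawn at 1 + k1 r^2 times it, then the intrinsics apply), "extrinsics" (4x4, takes a point from world to camera coordinates); the wrist camera has in their place "T_tool_cam" (4x4, takes a point from camera to tool coordinates, whose origin is the TCP and whose axes are the flange's). Camera axes: x right, y up, looking along -z (the intrinsics and any distortion apply to the point x, -y, -z); pixel columns grow to the right and rows downward; lengths in m; the calibration is good to about 2 mm. A picture is of the moment at which its call begins: read the wrist's pose just before it. calibration takes no time and is no camera call.
A pose or a line that the arm cannot do raises robot.PlanningError and nothing moves.
- workorder.close_job(): hands the job in, once; it reports no verdict.
Trained networks look in the newest picture that a camera, given by its name, has taken for a name from the list of things; names that differ only in an ending like _2 or _b are one class to them, and where a whole thing is asked for, a point or a joint stands for the part that bears it (a point fixed in the world has none). Each returns a list of dicts, best first, with "p" (0 to 1); they miss things now and then, are a little off and sometimes report something else, mostly with a low value. They report only what shows in the picture. A call takes as long as a camera call.
- recognise(label, camera): "rect" ([centre column, centre row, width, height] in pixels, round what is visible of it).
Readings, each from a call of its own:
- robot.current_time_s(): time.
- robot.current_joint_positions(): joint angles.
- robot.current_dq(): joint speeds.
- robot.current_joint_torque(): joint torques, N m.
- robot.current_tool_pos(): TCP position.
- robot.current_eef_rot(): TCP orientation.
- robot.current_contact_force(): force on the tool from outside, world axes, zero at the start.
- robot.current_torque(): the same for the moment, N m.
- robot.current_finger_gap(): opening from 0.0 (shut) to 1.0 (fully open).
Only numpy, scipy, OpenCV 4.12 (cv2) and the standard library are available. Lean on these libraries where they do the work, as an engineer would, in place of code of your own. Each camera call takes 0.05 s, during which the arm holds its last target.

## Working session

There is one attempt and no reset: what is moved stays moved. The work goes in short steps, each a Python script; the robot and the scene stay as the last script left them, time stands still between calls to the robot, and variables do not carry over. Pictures are saved under pics/ and viewed, and the job is handed in when it is done.

```bash
ls; mkdir -p pics
python3 - <<'E'
from station import robot, fingers, vision, workorder, recognise
import cv2, numpy as np
print(robot.current_time_s(), robot.current_tool_pos(), robot.current_eef_rot())
for c in ["top","side","wrist"]:
    im=vision.grab_frame(c); cv2.imwrite(f"pics/a_{c}.png",im[:,:,::-1])
    for l in ["amber_grip","white_grip","amber_axis"]:
        print(c,l,[(d["p"],np.round(d["rect"],1).tolist()) for d in recognise(l,c)])
    cal=vision.calibration(c); print({k:np.round(v,4).tolist() for k,v in cal.items()})
print(robot.current_time_s())
E
```

```text
pics
0.0 [ 0.22487496 -0.50116717  0.24721659] [-1.79865349e+02  6.74745495e-03  2.41682588e+01]
top amber_grip [(0.92, [401.4, 207.4, 20.6, 115.2])]
top white_grip [(0.75, [167.9, 211.9, 21.0, 110.5])]
top amber_axis [(0.79, [391.5, 202.0, 55.0, 125.3])]
{'mtx': [[478.4028, 0.0, 315.7771], [0.0, 478.4028, 201.3265], [0.0, 0.0, 1.0]], 'k1': -0.0869, 'extrinsics': [[-0.0282, -0.9995, -0.0126, -0.052], [0.9947, -0.0293, 0.0985, -0.5342], [-0.0988, -0.0097, 0.9951, -1.0515], [0.0, 0.0, 0.0, 1.0]]}
side amber_grip [(0.87, [327.4, 237.9, 124.9, 40.6])]
side white_grip [(0.78, [299.9, 112.7, 86.4, 20.1])]
side amber_axis [(0.86, [342.4, 261.1, 151.4, 75.8]), (0.25, [328.1, 235.7, 128.7, 40.3])]
{'mtx': [[364.2913, 0.0, 322.2133], [0.0, 364.2913, 191.1175], [0.0, 0.0, 1.0]], 'k1': -0.0819, 'extrinsics': [[0.9851, -0.1717, -0.0019, -0.532], [0.1122, 0.635, 0.7643, -0.0842], [-0.13, -0.7532, 0.6448, -0.8502], [0.0, 0.0, 0.0, 1.0]]}
wrist amber_grip []
wrist white_grip []
wrist amber_axis []
{'mtx': [[330.705, 0.0, 321.8345], [0.0, 330.705, 199.4646], [0.0, 0.0, 1.0]], 'k1': -0.0223, 'T_tool_cam': [[0.0007, 0.9617, 0.2742, 0.071], [1.0, -0.0006, -0.0005, 0.0004], [-0.0003, 0.2742, -0.9617, -0.1263], [0.0, 0.0, 0.0, 1.0]]}
0.6
```

View pics/a_top.png

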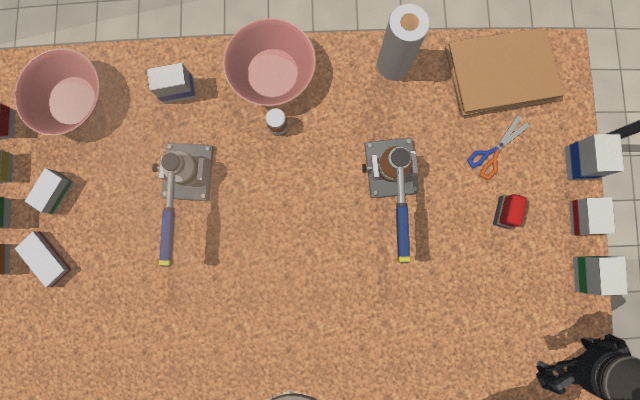

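View pics/a_side.png

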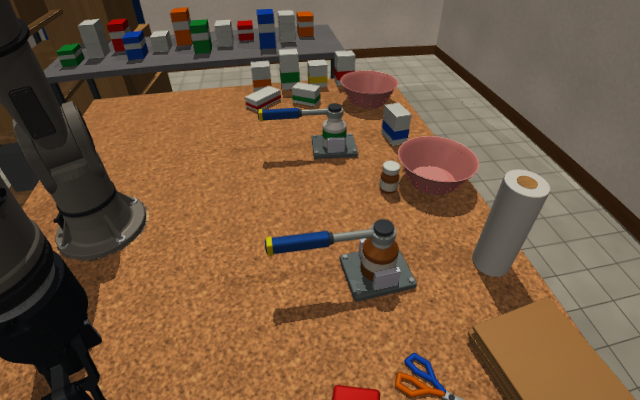

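The amber wrench is the right-hand one in the top view: head at about (400,157), handle centre about (402.5,233), yellow end at (404,260). In the side view, its head is at (384,228). The white one is at left/far. Now I'll compute positions.

```bash
cat > h.py <<'E'
from station import robot, fingers, vision, workorder, recognise
import cv2, numpy as np
def unproj(cal,uv,z,T=None):
    m=cal["mtx"];m=np.array(m);k=cal["k1"]
    d=np.array([(uv[0]-m[0,2])/m[0,0],(uv[1]-m[1,2])/m[1,1]]);u=d.copy()
    for _ in range(20): u=d/(1+k*(u@u))
    ray=np.array([u[0],-u[1],-1.])
    if T is None: T=np.linalg.inv(np.array(cal["extrinsics"]))
    o=T[:3,3]; r=T[:3,:3]@ray
    return o+r*(z-o[2])/r[2]
def blobs(im,roi):
    x0,x1,y0,y1=roi
    h=cv2.cvtColor(im,cv2.COLOR_RGB2HSV)[y0:y1,x0:x1]
    out={}
    for n,lo,hi in [("blue",(105,110,50),(125,255,255)),("yel",(24,140,120),(34,255,255))]:
        m=cv2.inRange(h,lo,hi); c,l,s,ce=cv2.connectedComponentsWithStats(m)
        if c>1:
            i=1+np.argmax(s[1:,4]); out[n]=(ce[i]+[x0,y0],s[i].tolist())
    return out
E
python3 - <<'E'
from h import *
im=cv2.imread("pics/a_top.png")[:,:,::-1].copy(); c=vision.calibration("top")
print(blobs(im,(380,430,180,280)))
ax=unproj(c,(400,156.5),.14); e=unproj(c,(404,262),.125); b=unproj(c,(402,205),.125); 
print("top axis",ax,"end",e,"blue start",b, "len",np.linalg.norm(e-b),np.linalg.norm(e-ax))
c=vision.calibration("side")
im=cv2.imread("pics/a_side.png")[:,:,::-1].copy();print(blobs(im,(255,400,220,270)))
print("side axis",unproj(c,(383.5,228),.14),"end",unproj(c,(267,246),.125),"start",unproj(c,(332,239),.125))
E
python3 -c "
import cv2
a=cv2.imread('pics/a_top.png')[130:280,350:450];b=cv2.imread('pics/a_side.png')[210:310,250:420]
cv2.imwrite('pics/z1.png',cv2.resize(a,None,fx=4,fy=4));cv2.imwrite('pics/z2.png',cv2.resize(b,None,fx=4,fy=4))"
```

```text
{'blue': (array([402.7324263 , 230.94104308]), [18, 27, 11, 49, 441]), 'yel': (array([404.58333333, 258.75      ]), [20, 77, 10, 5, 36])}
top axis [ 0.60768318 -0.24237374  0.14      ] end [ 0.39404632 -0.24331592  0.125     ] blue start [ 0.50988028 -0.2443325   0.125     ] len 0.11583841304984689 0.21416487073301643
{'blue': (array([301.19972826, 240.54347826]), [17, 11, 58, 20, 736]), 'yel': (array([268.61016949, 241.40677966]), [11, 16, 6, 11, 59])}
side axis [ 0.60887069 -0.24774864  0.14      ] end [ 0.39941751 -0.24078914  0.125     ] start [ 0.51551644 -0.24415035  0.125     ]
```

View pics/z1.png

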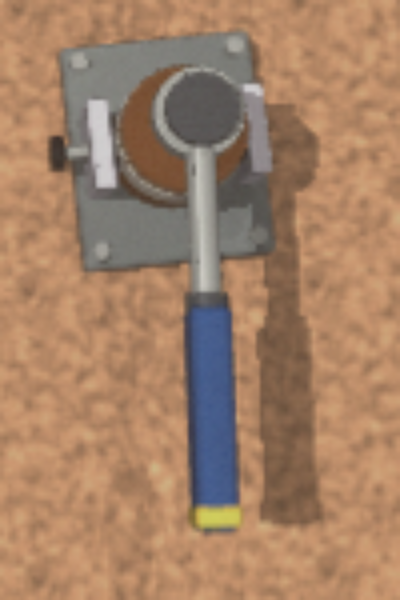

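View pics/z2.png

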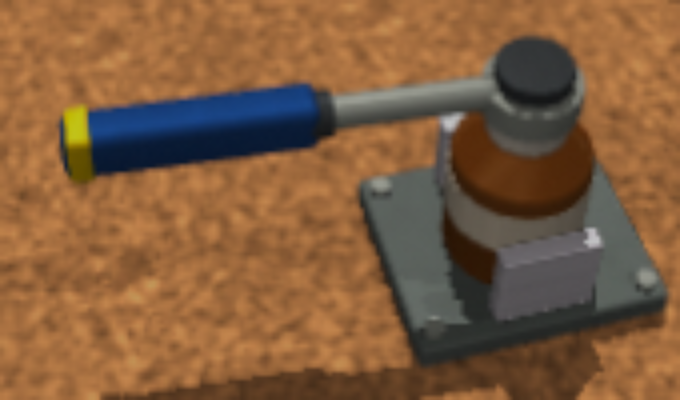

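Run:
```python
from h import *
A=np.array([.608,-.245]); 
for y0 in (0,180):
  for th in (0,20,40,60,75):
    a=np.radians(th); p=A-.16*np.array([np.cos(a),-np.sin(a)])
    q=robot.inverse_kinematics([p[0],p[1],.123],[180,0,y0-th]); print(y0,th,p,None if q is None else np.round(q,0))
robot.move_to([.448,-.243,.25],[180,0,0])
p,r=robot.current_tool_pos(),robot.current_eef_rot()
im=vision.grab_frame("wrist"); cv2.imwrite("pics/b_wrist.png",im[:,:,::-1]); print(p,r,robot.current_time_s(),robot.current_contact_force())
```

```text
0 0 [ 0.448 -0.245] [ 33.  20.  -8. 103.   3.  58. -66.]
0 20 [ 0.45764918 -0.19027678] [ 28.  18.  -9. 105.   3.  57. -92.]
0 40 [ 0.48543289 -0.14215398] [  22.   19.   -9.  103.    4.   57. -119.]
0 60 [ 0.528      -0.10643594] [  16.   23.   -8.   98.    4.   59. -143.]
0 75 [ 0.56658895 -0.09045187] [  11.   26.   -5.   93.    3.   61. -160.]
180 0 [ 0.448 -0.245] [ 52.  23. -32. 102.  14.  59. 105.]
180 20 [ 0.45764918 -0.19027678] [ 44.  21. -30. 104.  12.  58.  80.]
180 40 [ 0.48543289 -0.14215398] [ 38.  22. -31. 103.  13.  59.  53.]
180 60 [ 0.528      -0.10643594] [ 36.  27. -36.  98.  18.  61.  25.]
180 75 [ 0.56658895 -0.09045187] [ 32.  31. -35.  92.  19.  64.   7.]
[ 0.44728422 -0.24460248  0.25001276] [ 1.79934768e+02  2.63633690e-02 -1.23217562e-01] 1.9417 [-0.77669341 -0.62299321 -0.59243793]
```

View pics/b_wrist.png

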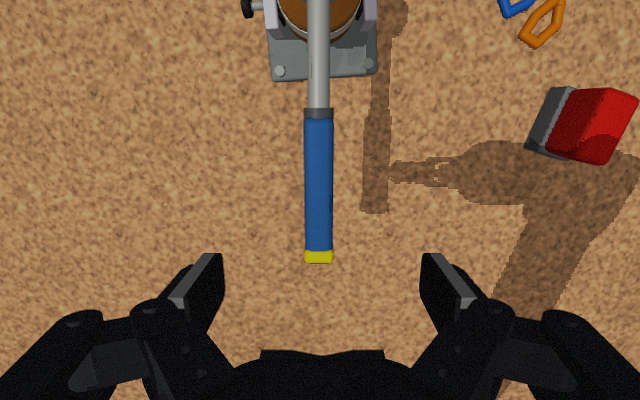

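The wrist view shows the handle nearly vertical: blue from (318,118) to (318,250), yellow end to (318,262), centred between the jaws.

Run:
```python
from h import *
from scipy.spatial.transform import Rotation as R
c=vision.calibration("wrist")
p=np.array([ 0.44728422,-0.24460248,0.25001276]); r=[179.935,.026,-.123]
T=np.eye(4);T[:3,:3]=R.from_euler("xyz",r,degrees=True).as_matrix();T[:3,3]=p;T=T@np.array(c["T_tool_cam"])
im=cv2.imread("pics/b_wrist.png")[:,:,::-1].copy()
h=cv2.cvtColor(im,cv2.COLOR_RGB2HSV)
b=cv2.inRange(h,(105,110,50),(125,255,255))
for v in (125,150,180,210,240):
    xs=np.where(b[v,290:350])[0]+290; print(v,xs.min(),xs.max(),[np.round(unproj(c,(x,v),.138,T)[:2],4) for x in (xs.min()-.0,xs.mean(),xs.max())])
for v in (118,250,262): print(v,unproj(c,(318.5,v),.138,T))
```

```text
125 304 332 [array([ 0.505 , -0.2321]), array([ 0.5049, -0.242 ]), array([ 0.5049, -0.2518])]
150 304 332 [array([ 0.4874, -0.2318]), array([ 0.4873, -0.2419]), array([ 0.4873, -0.2519])]
180 305 332 [array([ 0.4653, -0.2322]), array([ 0.4653, -0.2421]), array([ 0.4653, -0.2521])]
210 305 331 [array([ 0.4421, -0.2318]), array([ 0.4421, -0.2417]), array([ 0.442 , -0.2515])]
240 306 331 [array([ 0.4176, -0.2322]), array([ 0.4176, -0.2419]), array([ 0.4176, -0.2517])]
118 [ 0.50974716 -0.24232711  0.138     ]
250 [ 0.40914988 -0.24190547  0.138     ]
262 [ 0.39879176 -0.24186112  0.138     ]
```

Run:
```python
from h import *
print(robot.current_tool_pos())
robot.line_to([.451,-.242,.16],[180,0,0],velocity=.15)
print(robot.current_tool_pos(),robot.current_contact_force())
print(robot.line_to([.451,-.242,.124],[180,0,0],velocity=.08,f_stop=8))
print(robot.current_tool_pos(),robot.current_contact_force())
fingers.gripper_to(0.0,force=35)
print(robot.current_finger_gap(),robot.current_tool_pos(),robot.current_contact_force(),robot.current_torque(),robot.current_time_s())
cv2.imwrite("pics/c_side.png",vision.grab_frame("side")[:,:,::-1])
```

```text
[ 0.44712658 -0.24488662  0.24994597]
[ 0.45144959 -0.2426524   0.16071552] [1.11337071 0.09313174 0.88310556]
False
[ 0.45130192 -0.242109    0.12427411] [-0.84223783  0.13860882  0.21378165]
0.25438643902726776 [ 0.45107498 -0.24210587  0.12428311] [-0.99805002  1.47462429  2.07264604] [ 0.02608406  0.10237117 -0.09587457] 3.8917
```

View pics/c_side.png

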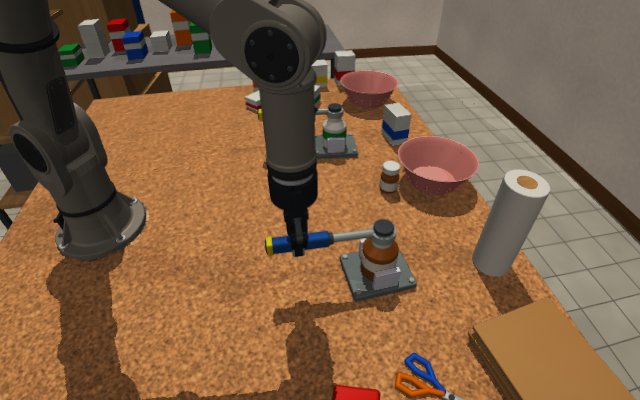

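The jaws hold the middle of the amber handle (opening 21.6 mm). I'll start turning in small arc steps, watching the force.

```bash
cat >> h.py <<'E'
A=np.array([.610,-.242]); RAD=.159
def step(th,v=.05):
    p=A+RAD*np.array([-np.cos(th),np.sin(th)])
    robot.line_to([p[0],p[1],.1243],[180,0,-np.degrees(th)],velocity=v)
def meas(n=6):
    f=np.mean([robot.current_contact_force() for _ in range(n)],0); p=np.array(robot.current_tool_pos())[:2]
    d=p-A; a=np.arctan2(d[1],-d[0]); t=np.array([np.sin(a),np.cos(a)]);u=np.array([-np.cos(a),np.sin(a)])
    return a,-f[:2]@t,f[:2]@u,f[2],np.hypot(*d),robot.current_torque()[2],-robot.current_eef_rot()[2]*np.pi/180
E
python3 - <<'E'
from h import *
th=0
while th<.36:
    th+=.03; step(th); m=meas(); print(round(th,3),np.round(m,3),round(robot.current_time_s(),2))
    if m[1]>6.5 or abs(m[2])>20: break
E
```

```text
0.03 [ 0.033 -0.91   0.706  0.967  0.159 -0.431  0.03 ] 4.19
0.06 [ 0.062 -0.698 -0.046  1.751  0.159 -0.384  0.06 ] 4.44
0.09 [ 0.091 -0.379 -0.479  0.934  0.159 -0.36   0.09 ] 4.69
0.12 [ 0.121 -0.788 -0.802  0.973  0.159 -0.322  0.12 ] 4.94
0.15 [ 0.151 -0.067 -0.657 -0.308  0.159 -0.355  0.15 ] 5.19
0.18 [ 0.181 -1.203 -0.611 -0.573  0.159 -0.389  0.18 ] 5.44
0.21 [ 0.211 -0.454 -2.498 -1.017  0.159 -0.38   0.21 ] 5.69
0.24 [ 0.241 -1.135 -2.023 -1.009  0.159 -0.375  0.24 ] 5.94
0.27 [ 0.271 -1.775 -3.11  -2.466  0.159 -0.406  0.27 ] 6.19
0.3 [ 0.301 -1.184 -3.025 -2.62   0.159 -0.302  0.3  ] 6.44
0.33 [ 0.331 -0.075 -3.825 -2.263  0.159 -0.329  0.33 ] 6.69
0.36 [ 0.36  -0.652 -4.249 -3.116  0.159 -0.339  0.36 ] 6.94
```

Run:
```python
from h import *
for c in ("top","wrist"): cv2.imwrite(f"pics/d_{c}.png",vision.grab_frame(c)[:,:,::-1])
print(robot.current_finger_gap(),robot.current_contact_force(),robot.current_torque(),robot.current_time_s())
```

```text
0.25101248910771856 [ 3.95022613 -0.37575254 -3.26813888] [-0.20542106 -0.84731155 -0.3280487 ] 7.0417
```

View pics/d_top.png

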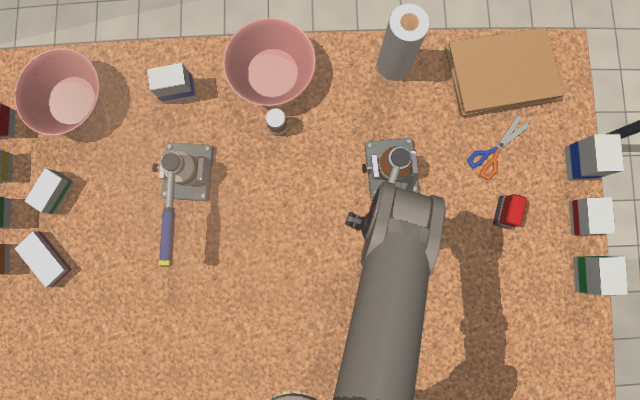

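View pics/d_wrist.png

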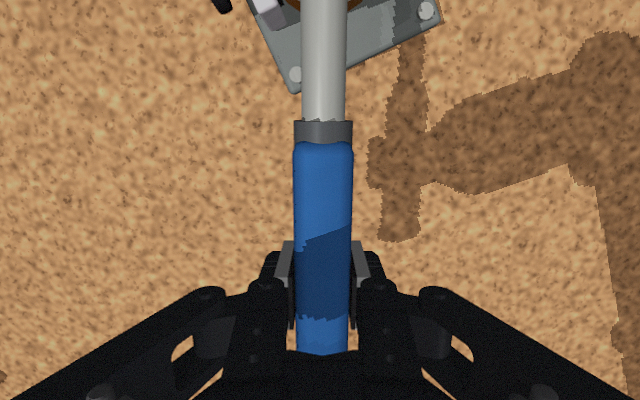

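The handle follows the jaws (the wrist view shows it still straight in the jaws), and the white wrench is unchanged. Continuing, tripping on a change in force or moment.

```bash
cat > t.py <<'E'
from h import *
import sys
th=float(sys.argv[1]); end=float(sys.argv[2]); st=float(sys.argv[3])
base=None
while th<end-1e-6:
    th+=st; step(th); m=meas(); M=.16*m[1]+m[5]
    print(round(th,3),np.round(m,3),"M",round(M,3),round(robot.current_time_s(),2))
    if M>0.35 or m[1]>4 or abs(m[2])>20: print("TRIP");break
E
python3 t.py .36 .62 .02
```

```text
0.38 [ 0.378 -0.122 -3.991 -3.981  0.159 -0.157  0.38 ] M -0.176 7.29
0.4 [ 0.398 -0.155 -5.279 -4.155  0.159 -0.198  0.4  ] M -0.223 7.54
0.42 [ 0.418  0.397 -4.679 -3.446  0.159 -0.147  0.42 ] M -0.084 7.79
0.44 [ 0.438 -0.024 -5.217 -4.128  0.159 -0.151  0.44 ] M -0.155 8.04
0.46 [ 0.44   4.772 -4.208 -3.106  0.159  0.801  0.458] M 1.565 8.29
TRIP
```

Cap stopped dead near 0.44 rad, and torque is rising fast. Fine steps now.

```bash
sed -i 's/^    if M>0.35.*$/    if m[0]>0.475 or abs(m[2])>20: print("TRIP");break/' t.py
python3 t.py .46 .53 .01
```

```text
0.47 [ 0.449  5.11  -3.934 -1.966  0.159  0.867  0.468] M 1.685 8.54
0.48 [ 0.459  5.679 -5.249 -1.641  0.159  0.928  0.478] M 1.837 8.79
0.49 [ 0.469  5.932 -4.618 -2.492  0.159  0.87   0.488] M 1.819 9.04
0.5 [ 0.479  5.754 -4.363 -2.224  0.159  0.833  0.498] M 1.754 9.29
TRIP
```

```bash
sed -i 's/m\[0\]>0.475/m[0]>0.572 or M<1.0/' t.py
python3 t.py .50 .60 .02
```

```text
0.52 [ 0.501  5.722 -4.947 -1.988  0.159  0.799  0.518] M 1.715 9.54
0.54 [ 0.521  3.812 -4.731 -2.477  0.159  0.756  0.538] M 1.365 9.79
0.56 [ 0.542  3.817 -4.013 -2.459  0.159  0.641  0.558] M 1.251 10.04
0.58 [ 0.563  4.858 -3.427 -0.881  0.159  0.573  0.578] M 1.35 10.29
0.6 [ 0.584  3.307 -4.105 -1.982  0.159  0.584  0.599] M 1.114 10.54
TRIP
```

The break-over is about 0.12–0.145 rad past the click, with torque clearly falling. Letting go now.

Run:
```python
from h import *
fingers.gripper_to(1.0); robot.pause(.3)
p,r=robot.current_tool_pos(),robot.current_eef_rot()
cv2.imwrite("pics/e_wrist.png",vision.grab_frame("wrist")[:,:,::-1])
print(p.tolist(),r.tolist(),robot.current_finger_gap(),robot.current_contact_force(),robot.current_torque(),robot.current_time_s())
```

```text
[0.47880031094350073, -0.1519831221089501, 0.12435468445737084] [-179.99008421268397, 0.007937226944061897, -34.36224871970155] 1.0025224232851173 [ 0.14637629  0.6456125  -0.60951043] [-0.07766776 -0.02603171  0.00661514] 11.5333
```

View pics/e_wrist.png

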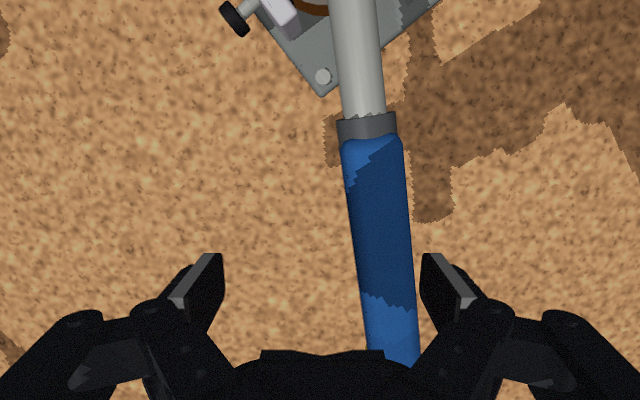

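The handle sprang back (tilted about 8° relative to the jaws, (370,140) to (390,340)) and is free, but near the right finger. I'll centre the jaws on it, then rise straight up.

Run:
```python
from h import *
a=.60; t=np.array([np.sin(a),np.cos(a)]); p=np.array(robot.current_tool_pos())
n=p[:2]-.015*t
print(robot.line_to([n[0],n[1],.1243],velocity=.06,f_stop=4), robot.current_contact_force())
robot.line_to([n[0],n[1],.26],velocity=.15)
p,r=np.array(robot.current_tool_pos()),robot.current_eef_rot()
im=vision.grab_frame("wrist"); cv2.imwrite("pics/f_wrist.png",im[:,:,::-1]);
from scipy.spatial.transform import Rotation as R
c=vision.calibration("wrist")
T=np.eye(4);T[:3,:3]=R.from_euler("xyz",r,degrees=True).as_matrix();T[:3,3]=p;T=T@np.array(c["T_tool_cam"])
b=cv2.inRange(cv2.cvtColor(im,cv2.COLOR_RGB2HSV),(105,110,30),(125,255,255))
k,l,s,ce=cv2.connectedComponentsWithStats(b); i=1+np.argmax(s[1:,4]); 
ys,xs=np.where(l==i); P=np.array([unproj(c,(x,y),.138,T)[:2] for x,y in zip(xs,ys)])
vx,vy,x0,y0=cv2.fitLine(P.astype(np.float32),cv2.DIST_L2,0,.01,.01).ravel()
print("dir",vx,vy,"angle",-np.arctan(vy/vx),"mean",P.mean(0),"angle about A",np.arctan2(P.mean(0)[1]-A[1],A[0]-P.mean(0)[0]))
robot.move_to([.35,-.35,.30],[180,0,0])
cv2.imwrite("pics/f_top.png",vision.grab_frame("top")[:,:,::-1]);cv2.imwrite("pics/f_side.png",vision.grab_frame("side")[:,:,::-1])
print(robot.current_time_s())
```

```text
False [-0.38150329 -0.24285408  0.19584163]
dir 0.90335906 -0.42888504 angle 0.44325817 mean [ 0.47652198 -0.17858373] angle about A 0.4435352219981674
14.1417
```

View pics/f_wrist.png

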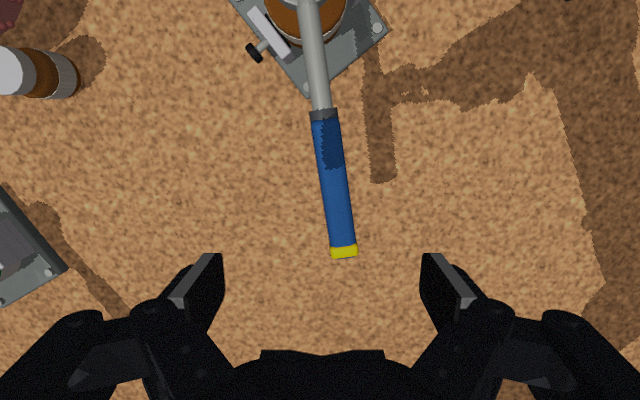

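View pics/f_top.png

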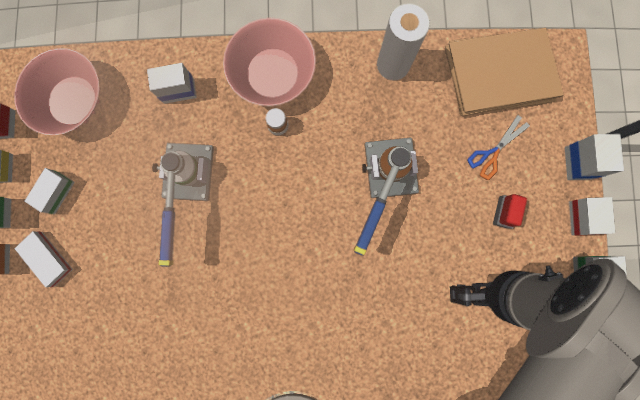

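The amber handle rests at 0.443 rad, which matches the tight stop, so the cap is still tight and the handle has fully sprung back. In the top view the white handle is still at (167,236), and the arm is clear.

```bash
python3 -c "
from station import workorder
print(workorder.close_job())"
```

```text
the job is handed in; nothing more can be done
None
```

I turned the wrench on the amber bottle clockwise until the cap was tight and the handle clicked over, then let go. The job is handed in; the arm was clear of everything at about 14 s of the 42 s allowed.

- **Tightening:** the cap stopped dead after about 0.44 rad of turn.
- **Click:** the torque peaked at about 1.8 N m, then fell to about 1.1 N m. I stopped with the handle about 0.14 rad past the stop, inside the 0.1 to 0.2 band.
- **Release:** the handle sprang back to 0.443 rad in the wrist camera view. That matches the point where the cap went tight, so the cap has not loosened.
- **White bottle:** its wrench looks unmoved in the last top picture.

The force readings taken at rest during the early turning were near zero or slightly negative, not the roughly 4 N expected. I checked with pictures that the handle was following the jaws before going on. No other check disagreed.

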